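# Shovel spilled sample tubes out of a spill tray into the discard bin

### The arm

A 6-joint arm with a two-finger parallel gripper is mounted at the origin on a cart in front of the work surface, level with it; the furniture and walls round the work are solid. World frame = base frame: x ahead of the robot, y to its left, z up, the work surface at z = 0. Lengths are in mm, angles in rad, forces in N, time in s.
With the tool pointing down it reaches from about 400 to 925 mm from the base axis. Payload 12.5 kg.
Tool frame: the origin (TCP) lies midway between the tips of the shut fingers; the grasp point (between the pads) lies 19 mm behind it (env.tcp_to_grasp is the distance from the TCP to the grasp point, in mm); z points along the fingers, y is the line along which they close (so a half turn about z gives the same grasp; the last joint's range is limited). The gripper opens to 95 mm and grips with 3 to 60 N. Pads are 20 mm wide; open, the fingers measure 119 mm over their backs; the gripper's body (75 mm by 180 mm) begins 59 mm behind the grasp point.
Start: joints at [1.113, 0.491, 1.559, -0, 1.092, -0.106], TCP at [215.352, 586.746, 214.661] pointing down, gripper open.
Joint ranges: [-3.1, 3.1], [-0.84, 2.19], [0.05, 2.79], [-1.13, 4.28], [0.06, 2.93], [-2.69, 2.69]. Speed limits (rad/s): [2.22, 2.22, 2.79, 3.14, 3.14, 3.14].

### API

Orientations are given as [roll, pitch, yaw] about the fixed x, y, z axes, in that order (R = Rz(yaw) Ry(pitch) Rx(roll)).
In Python, from cell import env gives the robot as it stands. The module is installed in compiled form; this text tells all that it offers.
- The arm moves only by the tool step_arm, never from a script. Its argument "plan" is a list that holds one entry, the list of rows, each a list of 5 numbers: the shift along the tool's x, y, z in mm, then the turn about the tool's z in degrees, then the opening, from -1 (shut) to 1 (fully open). A call has 1 to 8 rows; each row is the pose to reach, as a shift and turn from the pose commanded when the call began, along the tool's axes at that moment; what a row does not reach only later rows make up. A row lasts 1/12 s, in which the tool goes at most 41.7 mm and 7.16 degrees, less where a joint would pass 70% of its speed; a pose out of reach is approached as far as the arm can. A call with a gripper value outside its range is refused whole. The fingers move at their own pace and stop on an object; the grip force is fixed at half the most. Time passes only in rows, so rows that repeat a pose let the fingers close. It gives the time, the measured TCP pose, the force, the opening and the grip force at its end, in the units of the state.
- env.state(): the state, without advancing time (a new reading comes with each control period).
- env.read_camera(name): name is "scene" or "top" or "wrist"; returns the picture (400x640x3 uint8, blue, green, red); there is no depth.
- env.get_calibration(name): a dict with "K" (3x3 intrinsics, pixels), "extrinsics" (4x4, takes a point from world to camera coordinates). Camera axes: x right, y up, looking along -z (the intrinsics and any distortion apply to the point x, -y, -z); pixel columns grow to the right and rows downward; lengths in mm; the calibration is good to about 2 mm. A picture is of the moment at which its call begins: read the wrist's pose just before it. get_calibration takes no time and is no camera call; for the wrist camera it gives the pose at the moment of the call.
- env.job_done(): hands the job in; it is judged then, once.
The state is a dict: "t": time; "joints": joint angles; "qvel": joint speeds; "tau": joint torques, N m; "eef_pos": TCP position; "tcp_rot": TCP orientation; "ft_force": force on the tool from outside, world axes, zero at the start; "moment": the same for the moment, N m; "opening": opening from 0.0 (shut) to 1.0 (fully open); "grip_force": force on a finger pad.
Only numpy, scipy, OpenCV 4.12 (cv2) and the standard library are available. Lean on these libraries where they do the work, as an engineer would, in place of code of your own. Each camera call takes 0.05 s, during which the arm holds its last target. There are 200 camera calls.

### The job

Four used sample tubes have been spilled in the grey spill tray. Take the steel scoop by its handle, push it along the tray floor right up to the tray's far wall so that all four tubes ride up onto it, lift them clear in one load and tip them into the white discard bin; the gripper must not touch the tubes. Then lay the scoop back in the tray, flat on its floor, because it is soiled now too.

Things in the scene. Friction and masses are not known exactly. Their poses are not given: they have to be found in the camera images.
- scoop: steel scoop with black handle, 0.14 kg, flat on the bench between tray and bin at first. Origin: centre of the pan's underside; +x out of the open mouth (yaw 0: away from the robot), z up. Pan 110 mm long (x -55 to 55), 124 wide, floor 2 mm; back wall 34 mm high; side walls slope from 34 mm at the back to nothing at x = 30 mm.
- scoop_grip (a point): middle of the scoop's black grip, where to hold it: x = -114, z = 55 mm in the scoop's frame. The handle rises from the back wall (28 mm up) to the rear at 25 degrees; the grip is a bar 24 mm wide along y with flat sides, 16 mm thick, 85 mm long.
- scoop_edge (a point): middle of the scoop's bare leading edge, at its underside, under 1 mm thick: x = 55 mm in the scoop's frame. The steel is slippery (friction 0.3): tubes stay in with the mouth raised 20 degrees and run out over this edge when it points 30 or more downward (45 empties it fast).
- tray: grey plastic spill tray, fixed, left or right of the scoop. Origin: centre of its underside; +x to the far wall (yaw 0: away from the robot), z up. Floor 3 mm thick; inside 200 mm (x) by 150 mm (y); walls 28 mm high, 3 mm thick, rim 5 mm wide. The tubes lie in the far half, so the pan fits flat behind them with its origin at tray x = -42 mm.
- tray_wall (a point): foot of the tray's far wall, middle of its inner face, on the tray floor: x = 100, z = 3 mm in the tray's frame. The scoop's edge can be run right up to it.
- discard_bin: white plastic discard bin, an open box fixed on the other side of the scoop from the tray, 75 mm high; inside 150 mm (its x) by 170 mm (its y), walls and floor 3 mm thick, narrow rim. Origin: centre of its underside.
- tube_0: used 1.5 ml snap-cap microtube of clear plastic with red or pink contents, lying on its side, roughly crosswise in the far half of the tray: 36 mm long, 13 mm across the cap, tapering to 5 mm at the tip, 10 g, rolls easily. Origin at the outside of the narrow tip; its z axis runs along the tube to the cap.
- tube_1: used 1.5 ml snap-cap microtube of clear plastic with red or pink contents, lying on its side, roughly crosswise in the far half of the tray: 36 mm long, 13 mm across the cap, tapering to 5 mm at the tip, 10 g, rolls easily. Origin at the outside of the narrow tip; its z axis runs along the tube to the cap.
- tube_2: used 1.5 ml snap-cap microtube of clear plastic with red or pink contents, lying on its side, roughly crosswise in the far half of the tray: 36 mm long, 13 mm across the cap, tapering to 5 mm at the tip, 10 g, rolls easily. Origin at the outside of the narrow tip; its z axis runs along the tube to the cap.
- tube_3: used 1.5 ml snap-cap microtube of clear plastic with red or pink contents, lying on its side, roughly crosswise in the far half of the tray: 36 mm long, 13 mm across the cap, tapering to 5 mm at the tip, 10 g, rolls easily. Origin at the outside of the narrow tip; its z axis runs along the tube to the cap.

How it is judged (in metres and radians):
On the way, in this order (a step that is already met when the one before it is completed fails the run):
1. all four tubes lie in the scoop, lifted at least 60 mm above the bench (x of tube_0 in the frame of scoop between -0.055 and 0.06 m and y of tube_0 in the frame of scoop between -0.07 and 0.07 m and z of tube_0 in the frame of scoop between -0.002 and 0.045 m and x of tube_1 in the frame of scoop between -0.055 and 0.06 m and y of tube_1 in the frame of scoop between -0.07 and 0.07 m and z of tube_1 in the frame of scoop between -0.002 and 0.045 m and x of tube_2 in the frame of scoop between -0.055 and 0.06 m and y of tube_2 in the frame of scoop between -0.07 and 0.07 m and z of tube_2 in the frame of scoop between -0.002 and 0.045 m and x of tube_3 in the frame of scoop between -0.055 and 0.06 m and y of tube_3 in the frame of scoop between -0.07 and 0.07 m and z of tube_3 in the frame of scoop between -0.002 and 0.045 m and height (world z) of scoop above 0.06 m), for 0.2 s.
2. all four tubes are in the discard bin (x of tube_0 in the frame of discard_bin between -0.078 and 0.078 m and y of tube_0 in the frame of discard_bin between -0.088 and 0.088 m and z of tube_0 in the frame of discard_bin between 0 and 0.06 m and x of tube_1 in the frame of discard_bin between -0.078 and 0.078 m and y of tube_1 in the frame of discard_bin between -0.088 and 0.088 m and z of tube_1 in the frame of discard_bin between 0 and 0.06 m and x of tube_2 in the frame of discard_bin between -0.078 and 0.078 m and y of tube_2 in the frame of discard_bin between -0.088 and 0.088 m and z of tube_2 in the frame of discard_bin between 0 and 0.06 m and x of tube_3 in the frame of discard_bin between -0.078 and 0.078 m and y of tube_3 in the frame of discard_bin between -0.088 and 0.088 m and z of tube_3 in the frame of discard_bin between 0 and 0.06 m), for 0.2 s.
At the end, for the whole second after the job is handed in: All four tubes lie at rest inside the discard bin and the scoop lies at rest in the tray, its underside flat on the tray floor (tilted less than 0.1 rad, origin under 12 mm above the tray's underside and within 65 mm of the tray's centre) (all of step 2 and horizontal distance between scoop and tray below 0.065 m and z of scoop in the frame of tray between -0.002 and 0.012 m and angle between scoop's own z axis and vertical below 0.1 rad and linear speed of each of tube_0, tube_1, tube_2, tube_3, scoop below 0.05 m/s); the robot touches nothing.
It fails at once if the gripper's fingers touch a tube (contact force between the fingers and tube_0 above 0.5 N or contact force between the fingers and tube_1 above 0.5 N or contact force between the fingers and tube_2 above 0.5 N or contact force between the fingers and tube_3 above 0.5 N).
It also fails if it takes over 58 s, if anything falls off the work surface, if the arm or the gripper's body presses on something with over 40 N, if the wrist force passes 120 N, or if a joint passes its speed limit or range.

## Working session

There is one attempt and no reset: what is moved stays moved. The work goes in short steps, Python scripts to look and compute and a tool call to move; the robot and the scene stay as the last step left them, time stands still between calls to the robot, and variables do not carry over. Pictures are saved under pics/ and viewed, at most 10 in all, crops included, and the job is handed in when it is done.

Besides the shell and the picture viewer there is one more tool, called after "Request:" by a JSON object that holds its "api" and its "payload". step_arm: Moves the arm, as the interface text tells. Its arguments: {"type":"object","properties":{"plan":{"type":"array"}},"required":["plan"]}

```bash
mkdir -p pics; cat > h.py <<'E'
import numpy as np, cv2
from cell import env
def snap(name,fn):
    c=env.get_calibration(name); im=env.read_camera(name); cv2.imwrite('pics/'+fn,im); return im,c
def pix(c,P):
    P=np.atleast_2d(P).astype(float); E=np.array(c["extrinsics"]); p=P@E[:3,:3].T+E[:3,3]
    q=np.c_[p[:,0],-p[:,1],-p[:,2]]@np.array(c["K"]).T; return q[:,:2]/q[:,2:]
def ray(c,uv,z):
    E=np.array(c["extrinsics"]);R=E[:3,:3];o=-R.T@E[:3,3]
    uv=np.atleast_2d(uv).astype(float); d=np.c_[uv,np.ones(len(uv))]@np.linalg.inv(c["K"]).T
    d=np.c_[d[:,0],-d[:,1],-d[:,2]]@R; s=(z-o[2])/d[:,2]; return o+d*s[:,None]
E
python3 - <<'E'
from h import *
print(env.state())
for n in("top","scene"):
    im,c=snap(n,n+"0.png"); print(n,{k:(np.round(v,3).tolist() if not isinstance(v,str) else v) for k,v in c.items()})
E
```

```text
{'t': 0.0, 'joints': array([ 1.11340593e+00,  4.91594159e-01,  1.55949065e+00, -4.23453664e-05,
        1.09172257e+00, -1.05585062e-01]), 'qvel': array([-0.00011784,  0.00070226, -0.00162993, -0.00190761, -0.00062138,
        0.00051467]), 'tau': array([ 6.30582035e-04, -6.12644148e+01, -2.58204818e+01,  6.92835893e-02,
        4.79797251e-02, -7.08660923e-05]), 'eef_pos': array([215.22986116, 586.48298645, 214.02607755]), 'tcp_rot': array([-3.14038074e+00, -9.06730665e-05,  2.78980680e+00]), 'ft_force': array([ 0.25139967,  0.09584473, -0.5050014 ]), 'moment': array([-0.05201782,  0.03902563, -0.00983914]), 'grip_force': 0.0, 'opening': 1.0001962789465864}
top {'K': [[501.551, 0.0, 322.615], [0.0, 501.551, 195.973], [0.0, 0.0, 1.0]], 'extrinsics': [[-0.019, -1.0, -0.004, 5.184], [0.978, -0.02, 0.208, -535.779], [-0.208, 0.0, 0.978, -1168.907], [0.0, 0.0, 0.0, 1.0]]}
scene {'K': [[399.991, 0.0, 320.29], [0.0, 399.991, 193.069], [0.0, 0.0, 1.0]], 'extrinsics': [[0.651, -0.759, -0.012, -365.563], [0.348, 0.285, 0.893, -249.273], [-0.675, -0.586, 0.449, -676.891], [0.0, 0.0, 0.0, 1.0]]}
```

View pics/top0.png

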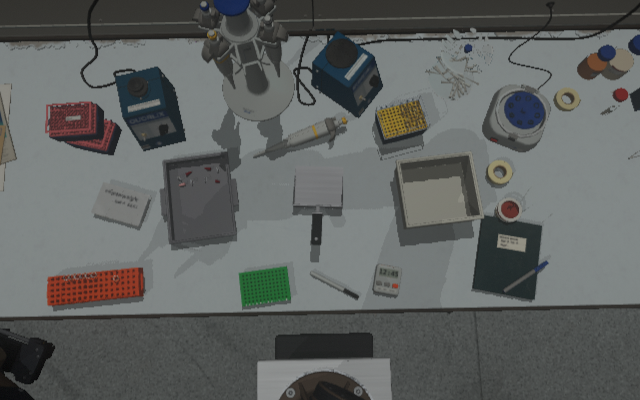

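View pics/scene0.png

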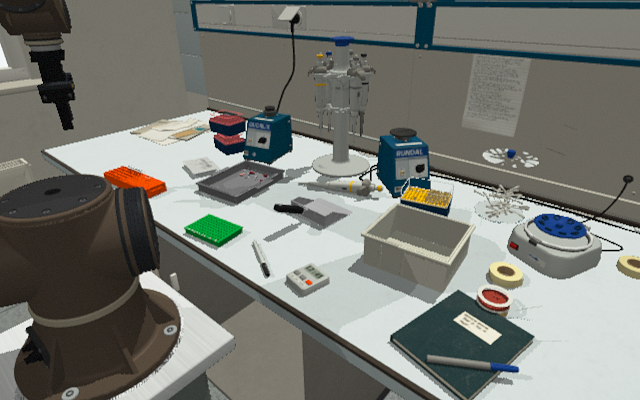

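```bash
python3 - <<'E'
import cv2
im=cv2.imread('pics/top0.png')
cv2.imwrite('pics/c1.png',cv2.resize(im[140:260,155:355],None,fx=4,fy=4,interpolation=cv2.INTER_CUBIC))
cv2.imwrite('pics/c2.png',cv2.resize(im[140:240,380:500],None,fx=5,fy=5,interpolation=cv2.INTER_CUBIC))
E
```

```text
(no output)
```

View pics/c1.png

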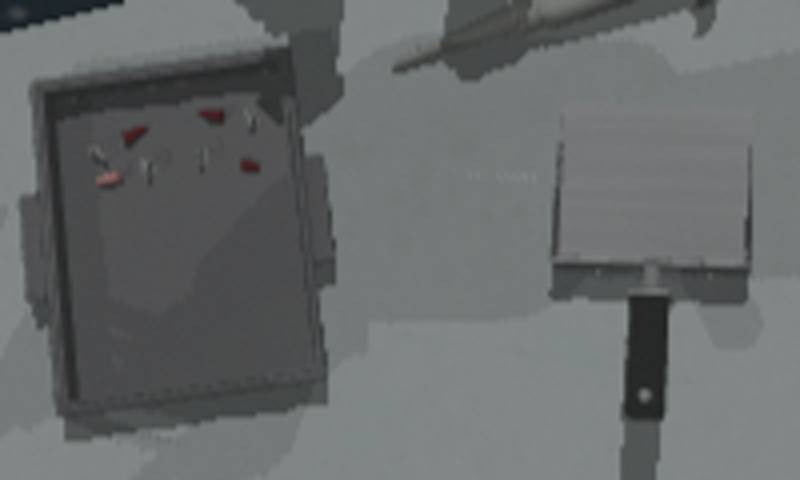

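View pics/c2.png

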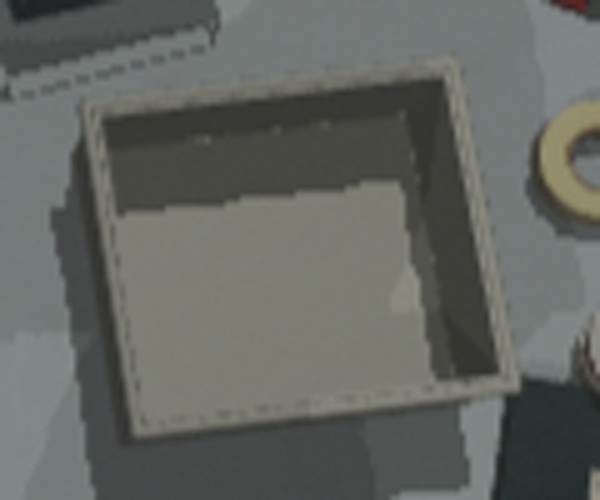

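```bash
cat > m.py <<'E'
from h import *
c=env.get_calibration("top")
A=lambda p:np.array(p)/4+[155,140]-.375
B=lambda p:np.array(p)/5+[380,140]-.4
def rect(P):
    P=P[:,:2]; TL,TR,BR,BL=P; print(np.round(P,1).tolist())
    print(" center",P.mean(0).round(1)," sx",np.linalg.norm(TL-BL).round(1),np.linalg.norm(TR-BR).round(1)," sy",np.linalg.norm(TL-TR).round(1),np.linalg.norm(BL-BR).round(1))
    v=TL-BL+TR-BR;w=TL+BL-TR-BR;print(" yaw",np.degrees(np.arctan2(v[1],v[0])).round(2),np.degrees(np.arctan2(-w[0],w[1])).round(2))
E
python3 - <<'E'
from m import *
print("tray");rect(ray(c,A([(32,84),(290,46),(327,380),(61,410)]),28))
print("tray floor left line",ray(c,A([(57,120),(78,398),(262,93)]),3).round(1).tolist())
print("bin");rect(ray(c,B([(82,102),(457,57),(519,386),(133,437)]),75))
print("pan edge",ray(c,A([(560,110),(754,110)]),0.5).round(1).tolist())
print("back top",ray(c,A([(553,262),(750,265)]),34).round(1).tolist())
print("bar z~46,80", ray(c,A([(650,297)]),46).round(1).tolist(),ray(c,A([(643,418)]),80).round(1).tolist())
print("tubes",ray(c,A([(135,135),(211,115),(250,165),(108,178),(98,155),(148,170),(204,158),(250,120)]),9).round(1).tolist())
E
```

```text
tray
[[641.9, 399.3], [663.7, 235.8], [448.8, 208.7], [433.6, 371.7]]
 center [547.  303.9]  sx 210.1 216.5  sy 165.0 163.8
 yaw 7.36 6.47
tray floor left line [[624.7, 390.2, 3.0], [444.0, 369.1, 3.0], [640.1, 258.2, 3.0]]
bin
[[617.9, -186.3], [637.0, -370.9], [473.4, -387.2], [452.6, -202.2]]
 center [ 545.2 -286.7]  sx 166.1 164.4  sy 185.6 186.1
 yaw 5.59 6.16
pan edge [[625.4, 65.5, 0.5], [622.9, -60.0, 0.5]]
back top [[518.8, 68.7, 34.0], [514.5, -53.3, 34.0]]
bar z~46,80 [[493.5, 8.8, 46.0]] [[415.6, 13.8, 80.0]]
tubes [[612.1, 337.8, 9.0], [624.4, 289.4, 9.0], [590.8, 263.5, 9.0], [584.1, 354.0, 9.0], [599.4, 361.0, 9.0], [588.8, 328.7, 9.0], [596.0, 293.1, 9.0], [620.5, 264.2, 9.0]]
```

Request:
{"api": "step_arm", "payload": {"plan": [[[-212,-229,0,-17.5,1],[-424,-458,0,-17.5,1],[-424,-458,0,-17.5,1],[-424,-458,0,-17.5,1],[-424,-458,0,-17.5,1],[-424,-458,0,-17.5,1],[-424,-458,0,-17.5,1],[-424,-458,0,-17.5,1]]]}}

```text
t: 0.77
eef_pos: [343.8, 277.2, 214.6]
tcp_rot: [-3.142, 0.0, 3.096]
ft_force: [1.3, 0.2, 0.4]
opening: 1.001
grip_force: 0.0
```

```bash
cat > go.py <<'E'
# usage: go.py x y z yawdeg(scoop dir) : prints tool shift & turn from the present pose
import sys; from h import *; from scipy.spatial.transform import Rotation as Ro
s=env.state(); R=Ro.from_euler('xyz',s['tcp_rot']); p=s['eef_pos']
x,y,z,w=map(float,sys.argv[1:5])
d=R.inv().apply(np.array([x,y,z])-p); a=R.as_matrix()[:,0]; cur=np.degrees(np.arctan2(-a[1],-a[0]))
print('t',round(s['t'],2),'pos',p.round(1),'yaw',round(cur,2),'shift',d.round(1),'turn',round(cur-w,2),'F',s['ft_force'].round(1),'tilt',np.degrees(R.as_matrix()[:2,2]).round(2),'op',round(s['opening'],3),'j6',s['joints'][5].round(2))
E
python3 go.py 455 10.5 150 -2.6
```

```text
t 0.77 pos [343.8 277.2 214.6] yaw -2.63 shift [-123.3 -261.3   64.6] turn -0.03 F [1.3 0.2 0.4] tilt [ 0. -0.] op 1.001 j6 -1.0
```

Request:
{"api": "step_arm", "payload": {"plan": [[[-123,-261,65,0,1],[-123,-261,65,0,1],[-123,-261,65,0,1],[-123,-261,65,0,1],[-123,-261,65,0,1],[-123,-261,65,0,1],[-123,-261,65,0,1],[-123,-261,65,0,1]]]}}

```text
t: 1.43
eef_pos: [456.1, 7.9, 148.3]
tcp_rot: [-3.141, -0.0, 3.091]
ft_force: [0.8, 0.3, 0.4]
opening: 1.001
grip_force: 0.0
```

```bash
python3 go.py 455 10.5 36 -2.6; python3 - <<'E'
from h import *
im,c=snap("wrist","w1.png"); print(np.round(c["extrinsics"],3).tolist(),np.round(c["K"],1).tolist())
print(pix(c,[[455,10.5,63],[569,5.3,1]]))
E
```

```text
t 1.43 pos [456.1   7.9 148.3] yaw -2.88 shift [  1.2   2.5 112.3] turn -0.28 F [0.8 0.3 0.4] tilt [-0.03 -0.03] op 1.001 j6 -1.65
[[0.051, 0.999, -0.001, -29.572], [-0.969, 0.049, -0.242, 453.76], [-0.241, 0.013, 0.97, -215.603], [0.0, 0.0, 0.0, 1.0]] [[341.5, 0.0, 330.4], [0.0, 341.5, 201.8], [0.0, 0.0, 1.0]]
[[335.42670043 204.21673132]
 [334.79495856 296.50818948]]
```

View pics/w1.png

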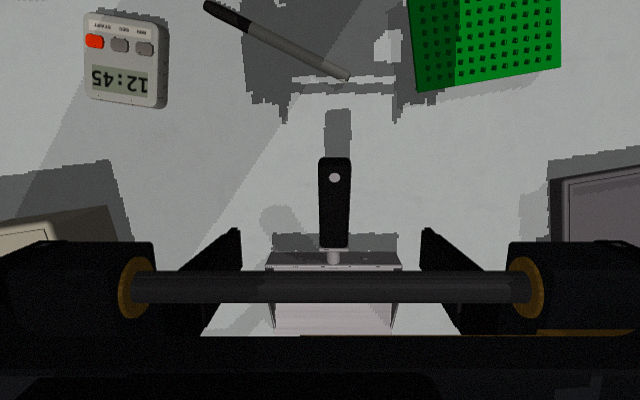

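```bash
python3 - <<'E'
from h import *
c=env.get_calibration("wrist")
a=ray(c,[(335.5,158)],80)[0];b=ray(c,[(333.5,248)],44)[0]
print(a,b,(a+b)/2,np.degrees(np.arctan2((b-a)[1],(b-a)[0])))
q=ray(c,[(264.5,265),(399.5,265)],34);print(q,q.mean(0),np.linalg.norm(q[1]-q[0]))
E
```

```text
[416.44652964  13.77115749  80.        ] [497.70885962   8.68402834  44.        ] [457.07769463  11.22759291  62.        ] -3.582116974629095
[[514.84158657 -54.39716156  34.        ]
 [521.0368678   67.22226626  34.        ]] [517.93922719   6.41255235  34.        ] 121.77711908469438
```

```bash
python3 go.py 456 11 36 -3.1
```

```text
t 1.48 pos [455.3   9.5 148.5] yaw -2.92 shift [ -0.8   1.5 112.5] turn 0.18 F [0.2 0.3 0.4] tilt [-0.07  0.  ] op 1.001 j6 -1.64
```

Request:
{"api": "step_arm", "payload": {"plan": [[[-1,1.5,70,0,1],[-1,1.5,112,0,1],[-1,1.5,112,0,1],[-1,1.5,112,0,1],[-1,1.5,112,0,1],[-1,1.5,112,0,1]]]}}

```text
t: 1.98
eef_pos: [455.9, 14.6, 39.0]
tcp_rot: [3.142, 0.001, 3.096]
ft_force: [-0.9, -0.5, 0.8]
opening: 1.001
grip_force: 0.0
```

```bash
python3 go.py 456 11 36 -3.1
```

```text
t 1.98 pos [455.9  14.6  39. ] yaw -2.61 shift [-0.2 -3.6  3. ] turn 0.49 F [-0.9 -0.5  0.8] tilt [ 0.07 -0.  ] op 1.001 j6 -1.64
```

Request:
{"api": "step_arm", "payload": {"plan": [[[0,-3.5,3,0.5,1],[0,-3.5,3,0.5,0.2],[0,-3.5,3,0.5,-1],[0,-3.5,3,0.5,-1],[0,-3.5,3,0.5,-1],[0,-3.5,3,0.5,-1],[0,-3.5,3,0.5,-1],[0,-3.5,3,0.5,-1]]]}}

```text
t: 2.65
eef_pos: [455.3, 10.6, 34.6]
tcp_rot: [3.142, 0.0, 3.086]
ft_force: [-0.3, 0.6, -0.3]
opening: 0.563
grip_force: 0.0
```

```bash
python3 go.py 456 11 36 -3.1; python3 -c "
from h import *
print(env.state()['grip_force'])"
```

```text
t 2.65 pos [455.3  10.6  34.6] yaw -3.16 shift [-0.7  0.4 -1.4] turn -0.06 F [-0.3  0.6 -0.3] tilt [0. 0.] op 0.563 j6 -1.64
0.0
```

Request:
{"api": "step_arm", "payload": {"plan": [[[0,0,0,0,-1],[0,0,0,0,-1],[0,0,0,0,-1],[0,0,0,0,-1],[0,0,0,0,-1],[0,0,0,0,-1],[0,0,0,0,-1],[0,0,0,0,-1]]]}}

```text
t: 3.32
eef_pos: [455.3, 10.6, 34.6]
tcp_rot: [3.142, 0.0, 3.087]
ft_force: [-0.4, 0.3, 0.1]
opening: 0.248
grip_force: 30.0
```

```bash
python3 go.py 456 11 36 -3.1; python3 -c "
from h import *
print(env.state()['grip_force'])"
```

```text
t 3.32 pos [455.3  10.6  34.6] yaw -3.16 shift [-0.7  0.4 -1.4] turn -0.06 F [-0.4  0.3  0.1] tilt [0. 0.] op 0.248 j6 -1.64
29.99927580356598
```

Request:
{"api": "step_arm", "payload": {"plan": [[[0,0,-30,0,-1],[0,0,-70,0,-1],[17,68,-80,-2.5,-1],[26,102,-80,-4,-1],[36,140,-80,-6,-1],[46,180,-80,-8,-1],[55,216,-80,-10,-1],[64,252,-80,-10,-1]]]}}

```text
t: 3.98
eef_pos: [406.3, 257.3, 114.7]
tcp_rot: [3.142, -0.0, -3.02]
ft_force: [1.6, 0.4, -1.4]
opening: 0.254
grip_force: 30.0
```

```bash
python3 go.py 401 286.3 115 6.9
```

```text
t 3.98 pos [406.3 257.3 114.7] yaw 6.96 shift [ 1.8 29.5 -0.3] turn 0.06 F [ 1.6  0.4 -1.4] tilt [-0.01  0.  ] op 0.254 j6 -1.27
```

Request:
{"api": "step_arm", "payload": {"plan": [[[2,24,0,0,-1],[2,24,0,0,-1],[2,24,0,0,-1]]]}}

```text
t: 4.23
eef_pos: [401.7, 279.9, 114.4]
tcp_rot: [-3.141, -0.001, -3.019]
ft_force: [0.4, 0.7, -1.7]
opening: 0.251
grip_force: 30.0
```

```bash
python3 go.py 401 286.3 115 6.9; python3 - <<'E'
from h import *
im,c=snap("top","top1.png")
cv2.imwrite('pics/c3.png',cv2.resize(im[140:270,140:270],None,fx=4.6,fy=4.6,interpolation=cv2.INTER_CUBIC))
E
```

```text
t 4.23 pos [401.7 279.9 114.4] yaw 7.01 shift [-0.1  6.4 -0.6] turn 0.11 F [ 0.4  0.7 -1.7] tilt [-0.03 -0.02] op 0.251 j6 -1.22
```

View pics/c3.png

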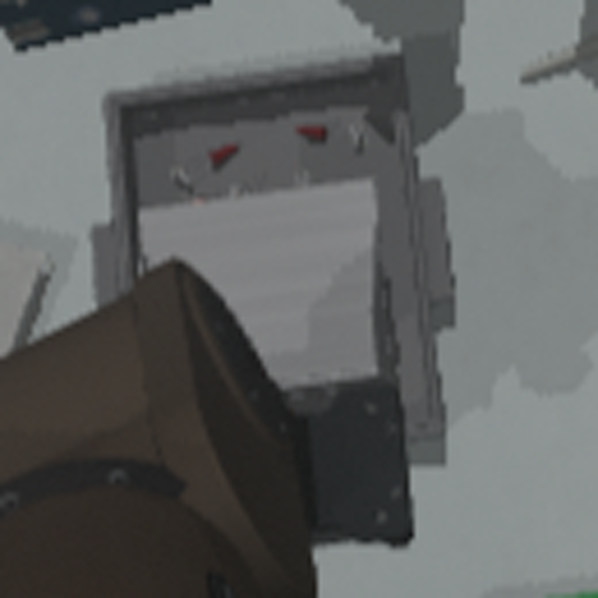

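```bash
python3 go.py 401 286.3 115 6.9; python3 - <<'E'
from h import *
c=env.get_calibration("top")
C=lambda p:np.array(p)/4.6+[140,140]-.4
for z in (80,60): 
  e=ray(c,C([(137,211),(376,180)]),z); print(z,e.round(1).tolist(),e.mean(0).round(1),np.linalg.norm(e[1]-e[0]))
d=np.array([np.cos(np.radians(7)),np.sin(np.radians(7))]);p=env.state()['eef_pos'][:2]
print("expected edge",p+169*d)
# local tray check
o=np.array([547,303.9]);
print("local",(e.mean(0)[:2]-o)@np.c_[d,[-d[1],d[0]]])
E
```

```text
t 4.28 pos [402.  279.  114.4] yaw 6.92 shift [ 0.1  7.4 -0.6] turn 0.02 F [-0.1 -0.2 -2.2] tilt [-0.04 -0.02] op 0.253 j6 -1.22
80 [[564.1, 363.0, 80.0], [578.2, 238.1, 80.0]] [571.2 300.6  80. ] 125.6134335908825
60 [[568.9, 369.2, 60.0], [583.3, 242.3, 60.0]] [576.1 305.8  60. ] 127.75197009966264
expected edge [569.73632856 299.56566727]
local [29.11326293 -1.70548623]
```

Request:
{"api": "step_arm", "payload": {"plan": [[[5,6.5,20,0,-1],[5,6.5,50,0,-1],[5,6.5,68,0,-1],[5,6.5,73,0,-1],[5,6.5,73,0,-1],[5,6.5,73,0,-1]]]}}

```text
t: 4.78
eef_pos: [397.2, 284.3, 42.2]
tcp_rot: [3.142, 0.0, -3.023]
ft_force: [0.2, 0.0, -0.4]
opening: 0.252
grip_force: 30.0
```

```bash
python3 go.py 397 286.3 37.6 6.9
```

```text
t 4.78 pos [397.2 284.3  42.2] yaw 6.77 shift [-0.   2.   4.6] turn -0.13 F [ 0.2  0.  -0.4] tilt [0. 0.] op 0.252 j6 -1.2
```

Request:
{"api": "step_arm", "payload": {"plan": [[[0,1,3,0,-1],[0,1,4.5,0,-1],[0,1,4.5,0,-1],[0,1,4.5,0,-1]]]}}

```text
t: 5.12
eef_pos: [397.0, 286.1, 37.7]
tcp_rot: [3.141, 0.001, -3.022]
ft_force: [0.3, 0.4, -0.9]
opening: 0.25
grip_force: 30.0
```

```bash
python3 go.py 397 286.3 37.6 6.9; python3 - <<'E'
from h import *
im,c=snap("top","top2.png");im2,_=snap("scene","s2.png")
a=cv2.resize(im[145:225,150:250],None,fx=4.5,fy=4.5,interpolation=cv2.INTER_CUBIC)
b=cv2.resize(im2[140:230,180:350],(450,238),interpolation=cv2.INTER_CUBIC)
cv2.imwrite('pics/c4.png',np.vstack([a,b])[:598])
E
```

```text
t 5.12 pos [397.  286.1  37.7] yaw 6.84 shift [-0.1  0.2  0.1] turn -0.06 F [ 0.3  0.4 -0.9] tilt [0.07 0.04] op 0.25 j6 -1.2
```

View pics/c4.png

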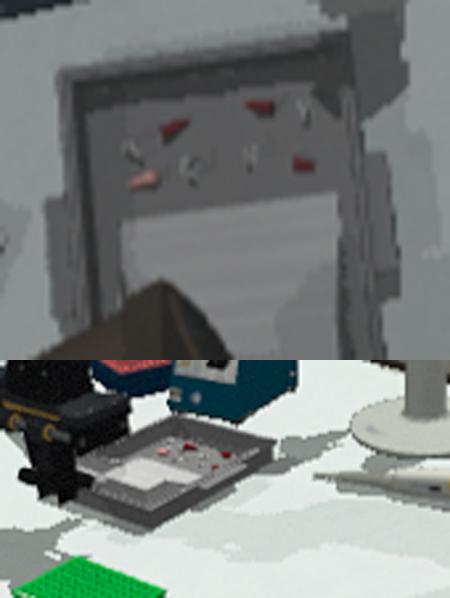

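Request:
{"api": "step_arm", "payload": {"plan": [[[-5,0,0,0,-1],[-12,0,0,0,-1],[-20,0,0,0,-1],[-28,0,0,0,-1],[-36,0,0,0,-1],[-44,0,0,0,-1],[-52,0,0,0,-1],[-60,0,0,0,-1]]]}}

```text
t: 5.88
eef_pos: [456.6, 293.2, 37.6]
tcp_rot: [3.141, -0.0, -3.022]
ft_force: [-3.4, -0.3, 5.6]
opening: 0.254
grip_force: 30.0
```

```bash
python3 go.py 397 286.3 37.6 6.9
```

```text
t 5.88 pos [456.6 293.2  37.6] yaw 6.86 shift [59.9  0.3 -0. ] turn -0.04 F [-3.4 -0.3  5.6] tilt [-0.    0.01] op 0.254 j6 -1.24
```

Request:
{"api": "step_arm", "payload": {"plan": [[[-4,0,0,0,-1],[-8,0,0,0,-1],[-11,0,0,0,-1],[-14,0,0,0,-1],[-16,0,0,0,-1],[-16,0,0,0,-1]]]}}

```text
t: 6.38
eef_pos: [472.4, 295.1, 37.6]
tcp_rot: [3.141, 0.001, -3.022]
ft_force: [-0.9, -0.2, 4.9]
opening: 0.254
grip_force: 30.0
```

```bash
python3 go.py 397 286.3 37.6 6.9; python3 - <<'E'
from h import *
im,c=snap("top","top3.png")
cv2.imwrite('pics/c5.png',cv2.resize(im[145:225,150:250],None,fx=6,fy=6,interpolation=cv2.INTER_CUBIC))
E
```

```text
t 6.38 pos [472.4 295.1  37.6] yaw 6.85 shift [75.9  0.3 -0.1] turn -0.05 F [-0.9 -0.2  4.9] tilt [0.03 0.02] op 0.254 j6 -1.25
```

View pics/c5.png

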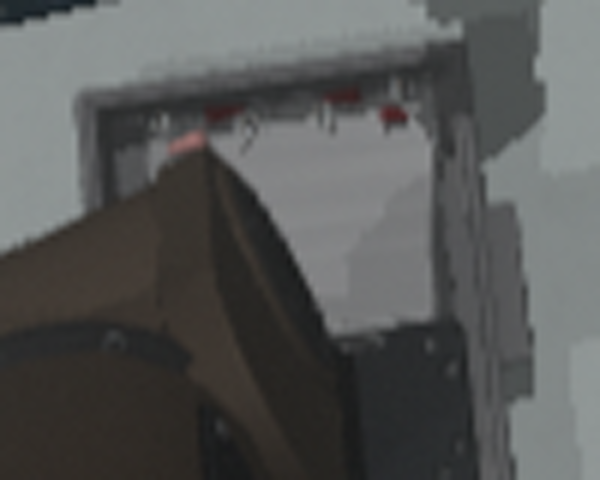

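Request:
{"api": "step_arm", "payload": {"plan": [[[-2,0,0,0,-1],[-4,0,0,0,-1],[-6,0,0,0,-1],[-6,0,0,0,-1]]]}}

```text
t: 6.77
eef_pos: [476.3, 295.2, 37.5]
tcp_rot: [-3.141, -0.004, -3.022]
ft_force: [-10.3, -2.7, 11.9]
opening: 0.251
grip_force: 30.0
```

```bash
python3 go.py 397 286.3 37.6 6.9
```

```text
t 6.77 pos [476.3 295.2  37.5] yaw 6.84 shift [79.8  0.6  0.2] turn -0.06 F [-10.3  -2.7  11.9] tilt [-0.22 -0.08] op 0.251 j6 -1.25
```

Request:
{"api": "step_arm", "payload": {"plan": [[[2,0,2.5,0,-1],[4.5,0,5,0,-1],[7,0,8,0,-1],[9,0,11,0,-1],[11,0,14,0,-1],[13,0,17,0,-1],[13,0,17,0,-1]]]}}

```text
t: 7.35
eef_pos: [464.9, 294.0, 20.1]
tcp_rot: [-3.142, -0.0, -3.022]
ft_force: [-1.9, -2.1, 4.6]
opening: 0.249
grip_force: 30.0
```

```bash
python3 go.py 397 286.3 37.6 6.9; python3 - <<'E'
from h import *
im,c=snap("top","top4.png")
im2,_=snap("scene","s4.png")
a=cv2.resize(im[150:220,155:255],(600,420),interpolation=cv2.INTER_CUBIC)
b=cv2.resize(im2[150:210,190:290],None,fx=3,fy=3,interpolation=cv2.INTER_CUBIC)
b=np.hstack([b,np.zeros((180,300,3),np.uint8)])
cv2.imwrite('pics/c6.png',np.vstack([a,b]))
E
```

```text
t 7.35 pos [464.9 294.   20.1] yaw 6.85 shift [ 68.4   0.4 -17.5] turn -0.05 F [-1.9 -2.1  4.6] tilt [-0.01 -0.  ] op 0.249 j6 -1.25
```

View pics/c6.png

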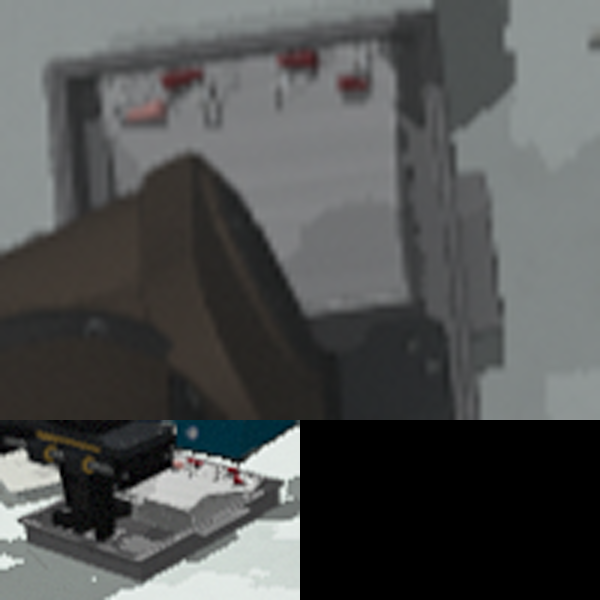

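Request:
{"api": "step_arm", "payload": {"plan": [[[0.5,0,-3,0,-1],[1,0,-8,0,-1],[1.5,0,-14,0,-1],[2,0,-21,0,-1],[2.5,0,-28,0,-1],[3,0,-35,0,-1],[3,0,-42,0,-1],[3,0,-50,0,-1]]]}}

```text
t: 8.12
eef_pos: [462.1, 293.8, 71.0]
tcp_rot: [3.141, 0.0, -3.022]
ft_force: [0.8, 0.2, -1.1]
opening: 0.249
grip_force: 30.0
```

Request:
{"api": "step_arm", "payload": {"plan": [[[0,0,-8,0,-1],[0,0,-17,0,-1],[0,0,-27,0,-1],[0,0,-37,0,-1],[0,0,-47,0,-1],[0,0,-55,0,-1],[0,0,-60,0,-1],[0,0,-60,0,-1]]]}}

```text
t: 8.78
eef_pos: [462.5, 293.9, 131.3]
tcp_rot: [3.141, 0.002, -3.022]
ft_force: [0.3, -0.8, -2.0]
opening: 0.248
grip_force: 30.0
```

```bash
python3 go.py 455 -297 125 6; python3 - <<'E'
from h import *
im,c=snap("top","top5.png");im2,_=snap("scene","s5.png")
a=cv2.resize(im[120:230,150:270],(600,550),interpolation=cv2.INTER_CUBIC);cv2.imwrite('pics/c7.png',a)
h=cv2.cvtColor(im[120:230,150:270],cv2.COLOR_BGR2HSV)
m=cv2.inRange(h,(0,90,40),(8,255,255))|cv2.inRange(h,(170,90,40),(180,255,255))
n,l,s,ce=cv2.connectedComponentsWithStats(m);print([(x[4],(y+[150,120]).round().tolist()) for x,y in zip(s[1:],ce[1:]) if x[4]>3])
E
```

```text
t 8.78 pos [462.5 293.9 131.3] yaw 6.85 shift [  77.9 -585.8    5.8] turn 0.85 F [ 0.3 -0.8 -2. ] tilt [0.09 0.05] op 0.248 j6 -1.24
[(np.int32(12), [188.0, 164.0]), (np.int32(8), [210.0, 172.0])]
```

```bash
python3 - <<'E'
import cv2,numpy as np
for f in("top3","top4","top5"):
    im=cv2.imread(f'pics/{f}.png')[120:230,150:270]
    a=cv2.cvtColor(im,cv2.COLOR_BGR2LAB)[...,1]; m=(a>142).astype(np.uint8)
    n,l,s,ce=cv2.connectedComponentsWithStats(m,connectivity=8);print(f,[(int(x[4]),(y+[150,120]).round().tolist()) for x,y in zip(s[1:],ce[1:]) if x[4]>2])
im=cv2.imread('pics/top5.png');im2=cv2.imread('pics/s5.png')
a=cv2.resize(im[125:205,150:260],(770,560),interpolation=cv2.INTER_CUBIC);cv2.imwrite('pics/c7.png',a)
E
```

```text
top3 [(5, [215.0, 164.0])]
top4 [(7, [205.0, 160.0]), (7, [185.0, 163.0])]
top5 [(11, [187.0, 165.0]), (7, [209.0, 172.0])]
```

```bash
python3 - <<'E'
import cv2,numpy as np
for f in("top4","top5"):
  for t in(134,138):
    im=cv2.imread(f'pics/{f}.png')[140:215,165:235]
    a=cv2.cvtColor(im,cv2.COLOR_BGR2LAB)[...,1]; m=(a>t).astype(np.uint8)
    n,l,s,ce=cv2.connectedComponentsWithStats(m,connectivity=8);print(f,t,[(int(x[4]),(y+[165,140]).round().tolist()) for x,y in zip(s[1:],ce[1:]) if x[4]>2])
E
```

```text
top4 134 [(17, [204.0, 159.0]), (16, [185.0, 162.0]), (10, [213.0, 164.0]), (14, [179.0, 168.0])]
top4 138 [(12, [204.0, 159.0]), (11, [184.0, 163.0]), (7, [213.0, 164.0]), (9, [179.0, 168.0])]
top5 134 [(20, [187.0, 165.0]), (11, [210.0, 171.0])]
top5 138 [(13, [187.0, 165.0]), (8, [210.0, 172.0])]
```

```bash
python3 - <<'E'
from h import *
im3,cw=snap("wrist","w5.png"); c=env.get_calibration("scene"); ct=env.get_calibration("top")
print("exp pan centre: scene",pix(c,[[577,308,125]]).round(),"wrist",pix(cw,[[577,308,125]]).round(),"top",pix(ct,[[577,308,125]]).round())
print("tray far foot scene",pix(c,[[646,316,5]]).round(), "top",pix(ct,[[646,316,5]]).round())
for f in("s4","s5","w5"):
    im=cv2.imread(f'pics/{f}.png'); 
    if f[0]=='s': o=[190,100]; im=im[100:230,190:330]
    else: o=[150,230]; im=im[230:345,150:500]
    a=cv2.cvtColor(im,cv2.COLOR_BGR2LAB)[...,1]; m=(a>138).astype(np.uint8)
    n,l,s,ce=cv2.connectedComponentsWithStats(m,connectivity=8);print(f,[(int(x[4]),(y+o).round().tolist()) for x,y in zip(s[1:],ce[1:]) if x[4]>2])
a=cv2.resize(cv2.imread('pics/top5.png')[135:215,155:255],(500,400),interpolation=cv2.INTER_CUBIC)
b=cv2.resize(cv2.imread('pics/s5.png')[110:210,200:275],(300,400),interpolation=cv2.INTER_CUBIC)
w=cv2.resize(cv2.imread('pics/w5.png')[240:340,150:490],(680,200),interpolation=cv2.INTER_CUBIC)
cv2.imwrite('pics/c7.png',np.vstack([np.hstack([a,b]),np.hstack([w,np.zeros((200,120,3),np.uint8)])]))
E
```

```text
exp pan centre: scene [[245. 142.]] wrist [[333. 417.]] top [[187. 175.]]
tray far foot scene [[263. 171.]] top [[198. 161.]]
s4 [(170, [234.0, 119.0]), (73, [237.0, 139.0]), (9, [255.0, 163.0]), (6, [249.0, 164.0]), (14, [268.0, 168.0])]
s5 [(6, [243.0, 120.0]), (8, [232.0, 138.0]), (10, [241.0, 138.0]), (7, [250.0, 138.0])]
w5 []
```

Request:
{"api": "step_arm", "payload": {"plan": [[[0,-4,0,1,-1],[-1,-11,0,3,-1],[-2,-21,0,6,-1],[-3,-33,0,10,-1],[-4,-46,0,15,-1],[-5,-60,0,20,-1],[-5,-74,0,25,-1],[-6,-88,0,30,-1]]]}}

```text
t: 9.6
eef_pos: [478.5, 205.8, 129.8]
tcp_rot: [-3.141, -0.001, 2.731]
ft_force: [0.6, 1.4, -1.7]
opening: 0.249
grip_force: 30.0
```

```bash
python3 go.py 514.3 11.8 131 -84.1
```

```text
t 9.6 pos [478.5 205.8 129.8] yaw -23.53 shift [-110.3 -163.6   -1.2] turn 60.57 F [ 0.6  1.4 -1.7] tilt [-0.04 -0.01] op 0.249 j6 -0.88
```

Request:
{"api": "step_arm", "payload": {"plan": [[[-8,-12,0,5,-1],[-16,-24,0,10,-1],[-24,-36,0,15,-1],[-32,-48,0,20,-1],[-40,-60,0,25,-1],[-48,-72,0,30,-1],[-56,-84,0,35,-1],[-64,-95,0,40,-1]]]}}

```text
t: 10.27
eef_pos: [499.9, 93.2, 129.9]
tcp_rot: [-3.141, -0.0, 2.033]
ft_force: [0.7, 0.0, -1.9]
opening: 0.247
grip_force: 30.0
```

```bash
python3 go.py 514.3 11.8 131 -84.1
```

```text
t 10.27 pos [499.9  93.2 129.9] yaw -63.55 shift [-79.3 -23.4  -1.2] turn 20.55 F [ 0.7  0.  -1.9] tilt [-0.03  0.  ] op 0.247 j6 -0.41
```

Request:
{"api": "step_arm", "payload": {"plan": [[[-13,-4,0,4,-1],[-26,-8,2,8,-1],[-38,-11,6,12,-1],[-49,-14,12,15,-1],[-59,-17,20,18,-1],[-67,-20,28,20,-1],[-73,-22,36,20.5,-1],[-77,-23,44,20.5,-1]]]}}

```text
t: 10.93
eef_pos: [514.2, 14.7, 85.3]
tcp_rot: [-3.141, -0.0, 1.681]
ft_force: [-0.0, 0.2, -2.2]
opening: 0.25
grip_force: 30.0
```

```bash
python3 go.py 514.3 11.8 45 -84.1;  python3 - <<'E'
from h import *
im,c=snap("top","top6.png");im2,c2=snap("scene","s6.png")
for im,c in((im,c),(im2,c2)):
    g=np.array([[520,-60,80],[535,-165,60],[600,-60,80]]);q=pix(c,g);print(q.round())
    o=(q.mean(0)-[60,45]).astype(int);im=im[o[1]:o[1]+90,o[0]:o[0]+120]
    a=cv2.cvtColor(im,cv2.COLOR_BGR2LAB)[...,1]; m=(a>137).astype(np.uint8)
    n,l,s,ce=cv2.connectedComponentsWithStats(m,connectivity=8);print([(int(x[4]),(y+o).round().tolist()) for x,y in zip(s[1:],ce[1:]) if x[4]>2])
a=cv2.resize(cv2.imread('pics/top6.png')[150:250,290:420],(520,400),interpolation=cv2.INTER_CUBIC)
b=cv2.resize(cv2.imread('pics/s6.png')[130:280,250:450],(400,300),interpolation=cv2.INTER_CUBIC)
b=np.vstack([b,np.zeros((100,400,3),np.uint8)])
cv2.imwrite('pics/c8.png',np.hstack([a,b])[:,:800])
E
```

```text
t 10.93 pos [514.2  14.7  85.3] yaw -83.71 shift [-2.9 -0.2 40.3] turn 0.39 F [-0.   0.2 -2.2] tilt [-0.01  0.01] op 0.25 j6 -0.21
[[346. 200.]
 [388. 195.]
 [345. 168.]]
[(12, [365.0, 186.0]), (16, [372.0, 197.0]), (8, [366.0, 220.0])]
[[328. 199.]
 [367. 218.]
 [348. 188.]]
[(17, [354.0, 194.0]), (14, [405.0, 195.0]), (18, [352.0, 199.0]), (19, [350.0, 204.0])]
```

```bash
python3 - <<'E'
import cv2,numpy as np
for f,o,w in(("top6",(160,150),(80,95)),("top6",(320,150),(75,100)),("s6",(190,150),(100,60)),("s6",(310,170),(80,60)),("top0",(160,150),(80,95))):
  for t in(133,136):
    im=cv2.imread(f'pics/{f}.png')[o[1]:o[1]+w[1],o[0]:o[0]+w[0]]
    a=cv2.cvtColor(im,cv2.COLOR_BGR2LAB)[...,1]; m=(a>t).astype(np.uint8)
    n,l,s,ce=cv2.connectedComponentsWithStats(m,connectivity=8);print(f,t,[(int(x[4]),(y+o).round().tolist()) for x,y in zip(s[1:],ce[1:]) if x[4]>1])
E
```

```text
top6 133 []
top6 136 []
top6 133 [(14, [358.0, 175.0]), (22, [365.0, 186.0]), (19, [372.0, 197.0]), (14, [366.0, 219.0])]
top6 136 [(7, [358.0, 175.0]), (12, [365.0, 186.0]), (17, [372.0, 197.0]), (9, [366.0, 219.0])]
s6 133 []
s6 136 []
s6 133 [(11, [379.0, 188.0]), (21, [354.0, 194.0]), (21, [352.0, 199.0]), (22, [350.0, 204.0])]
s6 136 [(5, [379.0, 188.0]), (20, [354.0, 194.0]), (18, [352.0, 199.0]), (19, [350.0, 204.0])]
top0 133 [(17, [207.0, 168.0]), (16, [188.0, 173.0]), (13, [217.0, 181.0]), (16, [182.0, 184.0])]
top0 136 [(10, [207.0, 168.0]), (10, [188.0, 173.0]), (8, [217.0, 181.0]), (12, [182.0, 184.0])]
```

Request:
{"api": "step_arm", "payload": {"plan": [[[-3,0,7,0.4,-1],[-3,0,14,0.4,-1],[-3,0,21,0.4,-1],[-3,0,28,0.4,-1],[-3,0,34,0.4,-1],[-3,0,38,0.4,-1],[-4,0,40,0.4,-1],[-6,0,40,0.4,-1]]]}}

```text
t: 11.7
eef_pos: [514.8, 9.6, 45.7]
tcp_rot: [-3.141, -0.0, 1.675]
ft_force: [0.2, -0.1, -1.4]
opening: 0.249
grip_force: 30.0
```

Request:
{"api": "step_arm", "payload": {"plan": [[[-3,0,0,0,-1],[-6,0,0,0,-1],[-9,0,0,0,-1],[-12,0,0,0,-1],[-14,0,0,0,-1],[-16,0,0,0,-1],[-18,0,0,0,-1],[-18,0,0,0,-1]]]}}

```text
t: 12.37
eef_pos: [516.9, -8.7, 46.2]
tcp_rot: [3.141, -0.0, 1.674]
ft_force: [-0.1, 1.0, -1.5]
opening: 0.25
grip_force: 30.0
```

```bash
python3 go.py 517.4 -18.1 45 -84.1
```

```text
t 12.37 pos [516.9  -8.7  46.2] yaw -84.07 shift [-9.4 -0.5  1.2] turn 0.03 F [-0.1  1.  -1.5] tilt [0.01 0.  ] op 0.25 j6 -0.25
```

Creep up to contact with the bin's outer wall.

Request:
{"api": "step_arm", "payload": {"plan": [[[-2,0,0,0,-1],[-4,0,0,0,-1],[-6,0,0,0,-1],[-8,0,0,0,-1],[-9,0,0,0,-1]]]}}

```text
t: 12.78
eef_pos: [517.8, -17.6, 46.1]
tcp_rot: [3.142, -0.0, 1.674]
ft_force: [-0.1, 0.7, -1.7]
opening: 0.248
grip_force: 30.0
```

```bash
python3 go.py 517.4 -18.1 45 -84.1
```

```text
t 12.78 pos [517.8 -17.6  46.1] yaw -84.06 shift [-0.5 -0.5  1.1] turn 0.04 F [-0.1  0.7 -1.7] tilt [0. 0.] op 0.248 j6 -0.27
```

Request:
{"api": "step_arm", "payload": {"plan": [[[-2,0,0,0,-1],[-4,0,0,0,-1],[-5,0,0,0,-1],[-5,0,0,0,-1]]]}}

```text
t: 13.12
eef_pos: [517.8, -20.3, 46.1]
tcp_rot: [-3.141, -0.003, 1.674]
ft_force: [1.4, 22.6, 1.7]
opening: 0.252
grip_force: 30.0
```

```bash
python3 go.py 517.4 -18.1 45 -84.1
```

```text
t 13.12 pos [517.8 -20.3  46.1] yaw -84.07 shift [ 2.2 -0.2  1.1] turn 0.03 F [ 1.4 22.6  1.7] tilt [-0.05  0.14] op 0.252 j6 -0.27
```

Request:
{"api": "step_arm", "payload": {"plan": [[[0,0,-5,0,-1],[-0.5,0,-10,0,-1],[-1.5,0,-15,0,-1],[-2.5,0,-20,0,-1],[-3.5,0,-26,0,-1],[-5,0,-32,0,-1],[-6,0,-37,0,-1],[-7,0,-40,0,-1]]]}}

```text
t: 13.78
eef_pos: [519.1, -29.6, 86.9]
tcp_rot: [3.141, 0.0, 1.674]
ft_force: [0.5, 1.5, -2.8]
opening: 0.251
grip_force: 30.0
```

```bash
python3 go.py 517.4 -18.1 45 -84.1;  python3 - <<'E'
from h import *
snap("top","top7.png");snap("scene","s7.png")
for f,o,w in(("top7",(320,150),(75,100)),("s7",(310,170),(80,60))):
    im=cv2.imread(f'pics/{f}.png')[o[1]:o[1]+w[1],o[0]:o[0]+w[0]]
    a=cv2.cvtColor(im,cv2.COLOR_BGR2LAB)[...,1]; m=(a>133).astype(np.uint8)
    n,l,s,ce=cv2.connectedComponentsWithStats(m,connectivity=8);print(f,[(int(x[4]),(y+o).round().tolist()) for x,y in zip(s[1:],ce[1:]) if x[4]>1])
E
```

```text
t 13.78 pos [519.1 -29.6  86.9] yaw -84.08 shift [11.6 -0.5 41.9] turn 0.02 F [ 0.5  1.5 -2.8] tilt [ 0.03 -0.  ] op 0.251 j6 -0.29
top7 [(6, [373.0, 176.0]), (17, [378.0, 187.0]), (16, [385.0, 198.0]), (12, [379.0, 219.0])]
s7 [(8, [350.0, 186.0]), (11, [379.0, 188.0]), (19, [366.0, 205.0]), (24, [364.0, 211.0]), (21, [363.0, 217.0])]
```

```bash
cat > tri.py <<'E'
from h import *
ct=env.get_calibration("top");cs=env.get_calibration("scene")
def tri(a,b):
    P=[]
    for c,uv in((ct,a),(cs,b)):
        p,q=ray(c,[uv],0)[0],ray(c,[uv],200)[0]; P.append((p,(q-p)/np.linalg.norm(q-p)))
    M=sum(np.eye(3)-np.outer(d,d) for p,d in P); v=sum((np.eye(3)-np.outer(d,d))@p for p,d in P)
    return np.linalg.solve(M,v)
E
python3 - <<'E'
from tri import *
for T,S,g in(([(365,186),(372,197),(366,219)],[(354,194),(352,199),(350,204)],[514.2,13.5,86+19]),([(378,187),(385,198),(379,219)],[(366,205),(364,211),(363,217)],[519.1,-29.6,106])):
    for a,b in zip(T,S):
      for k in range(3):
        p=tri(a,S[k]); e=np.abs(pix(ct,p)-a).max()
        d=np.array([.103,-.995])
        if e<1.5: print(a,S[k],p.round(1),"rel grip along",((p-g)[:2]@d).round(1),"z",(p-g)[2].round(1),"res",e.round(2))
E
```

```text
(365, 186) (354, 194) [ 552.2 -109.2   95.5] rel grip along 126.0 z -9.5 res 1.13
(365, 186) (352, 199) [ 552.8 -107.7   82.3] rel grip along 124.6 z -22.7 res 0.05
(365, 186) (350, 204) [ 553.2 -106.2   69.1] rel grip along 123.2 z -35.9 res 1.01
(372, 197) (352, 199) [ 524.4 -124.3   98.5] rel grip along 138.1 z -6.5 res 1.06
(372, 197) (350, 204) [ 524.6 -123.    85.8] rel grip along 136.9 z -19.2 res 0.01
(378, 187) (366, 205) [ 553.8 -142.6   76.7] rel grip along 116.0 z -29.3 res 1.31
(378, 187) (364, 211) [ 554.8 -141.5   60.8] rel grip along 115.0 z -45.2 res 0.15
(378, 187) (363, 217) [ 556.7 -141.3   44.3] rel grip along 115.0 z -61.7 res 0.65
(385, 198) (364, 211) [ 525.6 -157.5   78.4] rel grip along 127.9 z -27.6 res 1.1
(385, 198) (363, 217) [ 527.  -157.5   62.7] rel grip along 128.1 z -43.3 res 0.31
```

Request:
{"api": "step_arm", "payload": {"plan": [[[2,0,0,0,-1],[5,0,0,0,-1],[8,0,-4,0,-1],[9,0,-11,0,-1],[9,0,-20,0,-1],[9,0,-30,0,-1],[8,0,-38,0,-1],[6,0,-43,0,-1]]]}}

```text
t: 14.55
eef_pos: [518.8, -23.4, 130.8]
tcp_rot: [3.14, 0.0, 1.675]
ft_force: [0.0, 0.1, -1.6]
opening: 0.255
grip_force: 30.0
```

Request:
{"api": "step_arm", "payload": {"plan": [[[-4,0,-2,0,-1],[-11,0,-2,0,-1],[-20,0,-2,0,-1],[-32,0,-2,0,-1],[-45,0,-2,0,-1],[-59,0,-2,0,-1],[-73,0,-2,0,-1],[-87,0,-2,0,-1]]]}}

```text
t: 15.22
eef_pos: [527.4, -111.6, 130.9]
tcp_rot: [-3.141, -0.0, 1.674]
ft_force: [0.2, -0.2, -1.5]
opening: 0.252
grip_force: 30.0
```

```bash
python3 go.py 535.6 -194.2 128 -84.1
```

```text
t 15.22 pos [ 527.4 -111.6  130.9] yaw -84.09 shift [-83.   -0.4   2.9] turn 0.01 F [ 0.2 -0.2 -1.5] tilt [-0.01  0.01] op 0.252 j6 -0.43
```

Request:
{"api": "step_arm", "payload": {"plan": [[[-13,0,0,0,-1],[-26,0,0,0,-1],[-38,0,0,0,-1],[-49,0,0,0,-1],[-58,0,0,0,-1],[-66,0,0,0,-1],[-72,0,0,0,-1],[-76,0,4,0,-1]]]}}

```text
t: 15.88
eef_pos: [535.6, -186.2, 127.5]
tcp_rot: [3.141, 0.001, 1.674]
ft_force: [0.0, 0.3, -2.5]
opening: 0.247
grip_force: 30.0
```

Request:
{"api": "step_arm", "payload": {"plan": [[[-1,0,5,0,-1],[-2,0,11,0,-1],[-2,0,18,0,-1],[-2,0,25,0,-1],[-2,0,32,0,-1],[-2,0,37,0,-1],[-2,0,40,0,-1],[-2,0,40,0,-1]]]}}

```text
t: 16.55
eef_pos: [535.2, -187.2, 86.3]
tcp_rot: [-3.141, -0.001, 1.675]
ft_force: [-0.3, -0.5, -1.4]
opening: 0.253
grip_force: 30.0
```

```bash
python3 go.py 536.1 -199 85 -84.1
```

```text
t 16.55 pos [ 535.2 -187.2   86.3] yaw -84.05 shift [-11.9  -0.3   1.3] turn 0.05 F [-0.3 -0.5 -1.4] tilt [-0.06  0.03] op 0.253 j6 -0.56
```

Forward to touch the inner right wall.

Request:
{"api": "step_arm", "payload": {"plan": [[[-3,0,0,0,-1],[-6,0,0,0,-1],[-9,0,0,0,-1],[-12,0,0,0,-1],[-14,0,0,0,-1],[-14,0,0,0,-1]]]}}

```text
t: 17.05
eef_pos: [536.9, -201.6, 87.2]
tcp_rot: [3.141, -0.0, 1.674]
ft_force: [-0.5, 0.0, -1.8]
opening: 0.249
grip_force: 30.0
```

```bash
python3 go.py 536.1 -199 85 -84.1
```

```text
t 17.05 pos [ 536.9 -201.6   87.2] yaw -84.08 shift [ 2.6 -0.5  2.2] turn 0.02 F [-0.5  0.  -1.8] tilt [0.   0.02] op 0.249 j6 -0.58
```

Request:
{"api": "step_arm", "payload": {"plan": [[[-2,0,0,0,-1],[-4,0,0,0,-1],[-6,0,0,0,-1],[-6,0,0,0,-1]]]}}

```text
t: 17.38
eef_pos: [536.4, -202.9, 87.1]
tcp_rot: [-3.139, -0.007, 1.674]
ft_force: [0.4, 31.2, 7.8]
opening: 0.247
grip_force: 30.0
```

```bash
python3 go.py 536.1 -199 85 -84.1
```

```text
t 17.38 pos [ 536.4 -202.9   87.1] yaw -84.08 shift [3.9 0.1 2.1] turn 0.02 F [ 0.4 31.2  7.8] tilt [-0.21  0.4 ] op 0.247 j6 -0.59
```

Request:
{"api": "step_arm", "payload": {"plan": [[[1,0,-9,0,-1],[-2,0,-18,0,-1],[-5.5,0,-27,0,-1],[-9.5,0,-35,0,-1],[-14,0,-43,0,-1],[-19,0,-51,0,-1],[-24,0,-59,0,-1],[-30,0,-66,0,-1]]]}}

```text
t: 18.05
eef_pos: [540.6, -237.8, 154.0]
tcp_rot: [3.141, -0.0, 1.674]
ft_force: [-0.5, 2.3, -3.4]
opening: 0.257
grip_force: 30.0
```

```bash
python3 go.py 536.1 -199 85 -84.1
```

```text
t 18.05 pos [ 540.6 -237.8  154. ] yaw -84.07 shift [39.  -0.5 69. ] turn 0.03 F [-0.5  2.3 -3.4] tilt [0.01 0.  ] op 0.257 j6 -0.63
```

Request:
{"api": "step_arm", "payload": {"plan": [[[-7,0,-6,0,-1],[-14,0,-12,0,-1],[-21,0,-18,0,-1],[-28,0,-23,0,-1],[-36,0,-28,0,-1],[-44,0,-32,0,-1],[-52,0,-35,0,-1],[-58,0,-38,0,-1]]]}}

```text
t: 18.72
eef_pos: [546.7, -295.9, 191.3]
tcp_rot: [3.141, -0.0, 1.674]
ft_force: [-0.7, 4.4, -1.4]
opening: 0.253
grip_force: 30.0
```

```bash
python3 go.py 536.1 -199 85 -84.1
```

```text
t 18.72 pos [ 546.7 -295.9  191.3] yaw -84.07 shift [ 97.4  -0.6 106.3] turn 0.03 F [-0.7  4.4 -1.4] tilt [0.01 0.  ] op 0.253 j6 -0.71
```

Request:
{"api": "step_arm", "payload": {"plan": [[[15,0,0,0,-1],[35,0,0,0,-1],[40,0,0,0,-1],[40,0,-10,0,-1],[40,0,0,0,-1],[40,0,-20,0,-1],[40,0,-40,0,-1],[40,0,-60,0,-1]]]}}

```text
t: 19.38
eef_pos: [542.6, -255.7, 251.3]
tcp_rot: [-3.141, 0.0, 1.674]
ft_force: [0.6, -0.2, -1.3]
opening: 0.253
grip_force: 30.0
```

```bash
python3 go.py 518 -20 250 -60;  python3 - <<'E'
from h import *
ct=env.get_calibration("top");print(pix(ct,[[545,-287,3],[620,-200,3],[480,-370,3]]).round())
snap("top","top8.png");snap("scene","s8.png")
for f,o,w in(("top8",(390,145),(100,85)),("s8",(350,190),(130,100))):
    im=cv2.imread(f'pics/{f}.png')[o[1]:o[1]+w[1],o[0]:o[0]+w[0]]
    a=cv2.cvtColor(im,cv2.COLOR_BGR2LAB)[...,1]; m=(a>133).astype(np.uint8)
    n,l,s,ce=cv2.connectedComponentsWithStats(m,connectivity=8);print(f,[(int(x[4]),(y+o).round().tolist()) for x,y in zip(s[1:],ce[1:]) if x[4]>3])
E
```

```text
t 19.38 pos [ 542.6 -255.7  251.3] yaw -84.06 shift [237.   -0.    1.3] turn -24.06 F [ 0.6 -0.2 -1.3] tilt [-0.02 -0.01] op 0.253 j6 -0.65
[[433. 195.]
 [397. 167.]
 [468. 219.]]
top8 []
s8 [(17, [405.0, 197.0])]
```

Request:
{"api": "step_arm", "payload": {"plan": [[[10,0,-15,0,-1],[40,0,-20,0,-1],[80,0,-20,0,-1],[115,0,-20,0,-1],[150,0,-20,0,-1],[185,0,-20,0,-1],[220,0,-20,0,-1],[237,0,-20,0,-1]]]}}

```text
t: 20.15
eef_pos: [517.2, -16.7, 270.1]
tcp_rot: [-3.141, -0.001, 1.676]
ft_force: [-0.4, 0.2, -0.7]
opening: 0.254
grip_force: 30.0
```

```bash
python3 go.py 410 290 180 6.9;  python3 - <<'E'
from h import *
snap("top","top9.png");snap("scene","s9.png");snap("wrist","w9.png")
for f,o,w in(("top9",(390,145),(100,85)),("top9",(310,140),(90,110)),("s9",(350,190),(130,100))):
    im=cv2.imread(f'pics/{f}.png')[o[1]:o[1]+w[1],o[0]:o[0]+w[0]]
    a=cv2.cvtColor(im,cv2.COLOR_BGR2LAB)[...,1]; m=(a>133).astype(np.uint8)
    n,l,s,ce=cv2.connectedComponentsWithStats(m,connectivity=8);print(f,[(int(x[4]),(y+o).round().tolist()) for x,y in zip(s[1:],ce[1:]) if x[4]>3])
a=cv2.resize(cv2.imread('pics/top9.png')[140:250,330:490],(800,550),interpolation=cv2.INTER_CUBIC);cv2.imwrite('pics/c9.png',a)
E
```

```text
t 20.15 pos [517.2 -16.7 270.1] yaw -83.98 shift [316.1 -74.4  90.3] turn -90.88 F [-0.4  0.2 -0.7] tilt [-0.04  0.03] op 0.254 j6 -0.27
top9 [(10, [460.0, 169.0]), (11, [459.0, 180.0]), (9, [465.0, 192.0]), (7, [465.0, 211.0])]
top9 []
s9 [(179, [415.0, 196.0]), (11, [424.0, 190.0]), (5, [449.0, 196.0]), (5, [438.0, 204.0]), (6, [442.0, 204.0]), (5, [446.0, 205.0])]
```

Request:
{"api": "step_arm", "payload": {"plan": [[[15,2,0,-5,-1],[45,5,0,-12,-1],[75,9,0,-19,-1],[105,13,0,-26,-1],[135,17,0,-33,-1],[165,20,0,-40,-1],[195,24,0,-47,-1],[225,28,0,-54,-1]]]}}

```text
t: 20.97
eef_pos: [523.3, 207.4, 270.4]
tcp_rot: [-3.141, 0.0, 2.622]
ft_force: [1.4, -0.1, -1.6]
opening: 0.252
grip_force: 30.0
```

```bash
python3 go.py 522.2 301 180 6.9
```

```text
t 20.97 pos [523.3 207.4 270.4] yaw -29.79 shift [47.5 80.8 90.3] turn -36.69 F [ 1.4 -0.1 -1.6] tilt [-0.   -0.03] op 0.252 j6 -0.79
```

Request:
{"api": "step_arm", "payload": {"plan": [[[12,20,0,-6,-1],[24,40,0,-12,-1],[36,60,10,-18,-1],[45,76,30,-24,-1],[47,80,50,-30,-1],[47,80,70,-36,-1],[47,80,85,-36.7,-1],[47,80,85,-36.7,-1]]]}}

```text
t: 21.63
eef_pos: [521.7, 298.4, 182.3]
tcp_rot: [-3.14, -0.005, -3.026]
ft_force: [-0.4, -0.7, -1.9]
opening: 0.251
grip_force: 30.0
```

```bash
python3 go.py 522.2 301 165 6.9; python3 - <<'E'
from h import *
im,c=snap("top","top10.png");im2,_=snap("scene","s10.png")
a=cv2.resize(im[140:250,150:270],(436,400),interpolation=cv2.INTER_CUBIC)
b=cv2.resize(im2[60:220,180:325],(362,400),interpolation=cv2.INTER_CUBIC)
cv2.imwrite('pics/c10.png',np.hstack([a,b]))
E
```

```text
t 21.63 pos [521.7 298.4 182.3] yaw 6.62 shift [-0.9  2.5 17.3] turn -0.28 F [-0.4 -0.7 -1.9] tilt [-0.27 -0.14] op 0.251 j6 -1.28
```

View pics/c10.png

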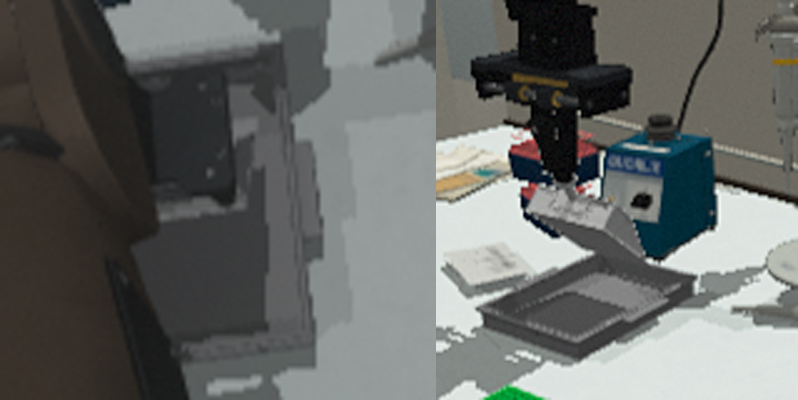

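Request:
{"api": "step_arm", "payload": {"plan": [[[0,1.5,10,0,-1],[0,1.5,22,0,-1],[0,1.5,30,0,-1],[0,1.5,34,0,-1],[0,1.5,37,0,-1],[0,1.5,40,0,-1],[0,1.5,40,0,-1]]]}}

```text
t: 22.32
eef_pos: [521.8, 301.6, 146.0]
tcp_rot: [3.142, 0.0, -3.026]
ft_force: [0.1, 0.4, -1.3]
opening: 0.249
grip_force: 30.0
```

```bash
python3 go.py 522.2 301 165 6.9
```

```text
t 22.32 pos [521.8 301.6 146. ] yaw 6.64 shift [ -0.4  -0.7 -19. ] turn -0.26 F [ 0.1  0.4 -1.3] tilt [0. 0.] op 0.249 j6 -1.27
```

Request:
{"api": "step_arm", "payload": {"plan": [[[8,0,5,0,-1],[16,0,10,0,-1],[24,0,15,0,-1],[32,0,20,0,-1],[39,0,27,0,-1],[45,0,32,0,-1],[51,0,37,0,-1],[56,0,43,0,-1]]]}}

```text
t: 22.98
eef_pos: [465.0, 295.2, 103.5]
tcp_rot: [3.141, 0.001, -3.025]
ft_force: [-2.1, -0.3, 4.4]
opening: 0.251
grip_force: 30.0
```

```bash
python3 go.py 522.2 301 165 6.9
```

```text
t 22.98 pos [465.  295.2 103.5] yaw 6.67 shift [-57.6  -0.9 -61.5] turn -0.23 F [-2.1 -0.3  4.4] tilt [0.04 0.03] op 0.251 j6 -1.24
```

Request:
{"api": "step_arm", "payload": {"plan": [[[5,0,6,0,-1],[10,0,12,0,-1],[15,0,18,0,-1],[20,0,26,0,-1],[24,0,33,0,-1],[29,0,41,0,-1],[33,0,50,0,-1],[35,0,56,0,-1]]]}}

```text
t: 23.65
eef_pos: [430.5, 290.9, 45.9]
tcp_rot: [-3.141, -0.001, -3.026]
ft_force: [-2.3, 0.7, 1.4]
opening: 0.255
grip_force: 30.0
```

```bash
python3 go.py 522.2 301 165 6.9
```

```text
t 23.65 pos [430.5 290.9  45.9] yaw 6.65 shift [ -92.1   -0.6 -119.2] turn -0.25 F [-2.3  0.7  1.4] tilt [-0.05 -0.02] op 0.255 j6 -1.22
```

Request:
{"api": "step_arm", "payload": {"plan": [[[1,0,3,0,-1],[1.5,0,5.5,0,-1],[1.5,0,7.5,0,-1],[1.5,0,7.5,0,-1]]]}}

```text
t: 23.98
eef_pos: [429.9, 291.0, 39.6]
tcp_rot: [3.142, -0.0, -3.026]
ft_force: [-0.8, 0.4, 1.7]
opening: 0.254
grip_force: 30.0
```

```bash
python3 go.py 522.2 301 165 6.9
```

```text
t 23.98 pos [429.9 291.   39.6] yaw 6.64 shift [ -92.8   -0.7 -125.4] turn -0.26 F [-0.8  0.4  1.7] tilt [-0.01  0.  ] op 0.254 j6 -1.22
```

Request:
{"api": "step_arm", "payload": {"plan": [[[0,0,0,0,1],[0,0,0,0,1],[0,0,0,0,1],[0,0,0,0,1],[0,0,0,0,1],[0,0,0,0,1],[0,0,0,0,1],[0,0,0,0,1]]]}}

```text
t: 24.65
eef_pos: [429.8, 290.9, 39.6]
tcp_rot: [3.141, 0.0, -3.026]
ft_force: [0.1, 0.3, 0.1]
opening: 0.755
grip_force: 0.0
```

Request:
{"api": "step_arm", "payload": {"plan": [[[0,0,-10,0,1],[0,0,-40,0,1],[0,0,-80,0,1],[0,0,-110,0,1],[20,-40,-140,0,1],[30,-75,-150,0,1],[30,-110,-150,0,1],[30,-150,-150,0,1]]]}}

```text
t: 25.32
eef_pos: [416.7, 137.3, 191.6]
tcp_rot: [3.141, 0.003, -3.024]
ft_force: [0.8, -0.4, -0.2]
opening: 0.999
grip_force: 0.0
```

```bash
python3 go.py 400 0 165 6.9; python3 - <<'E'
from h import *
im,c=snap("top","top11.png"); im2,cs=snap("scene","s11.png")
# predicted flat pose overlay vs image gradient: bright pan mask
g=cv2.cvtColor(im,cv2.COLOR_BGR2GRAY)
m=(g[150:250,165:240]>105).astype(np.uint8); n,l,s,ce=cv2.connectedComponentsWithStats(m); print(g[175:240:8,175:235:8])
k=1+np.argmax(s[1:,4]); pts=np.argwhere(l==k)[:,::-1]+[165,150]; r=cv2.minAreaRect(pts.astype(np.float32)); print(s[k],r)
d=np.radians(6.7);u=np.array([np.cos(d),np.sin(d)]);v=np.array([-u[1],u[0]]);tcp=np.array([429,290.7])
P=[[*(tcp+(114+x)*u+y*v),z] for x,y,z in[(55,62,3),(55,-62,3),(-55,62,37),(-55,-62,37)]]
print(pix(c,P).round(1).tolist())
for f,o,w in(("top11",(390,145),(100,85)),):
    q=im[o[1]:o[1]+w[1],o[0]:o[0]+w[0]]
    a=cv2.cvtColor(q,cv2.COLOR_BGR2LAB)[...,1]; n,l,s,ce=cv2.connectedComponentsWithStats((a>133).astype(np.uint8),connectivity=8);print([(int(x[4]),(y+o).round().tolist()) for x,y in zip(s[1:],ce[1:]) if x[4]>3])
E
```

```text
t 25.32 pos [416.7 137.3 191.6] yaw 6.75 shift [  32.8 -134.4   26.5] turn -0.15 F [ 0.8 -0.4 -0.2] tilt [0.17 0.03] op 0.999 j6 -1.52
[[ 82  89  91  89  90  91  92 124]
 [ 83  91  90  91 101 124 132  88]
 [ 86 129 130 129 128 128 131  67]
 [ 78 130  51  40  52  54  55  56]
 [ 91 121  57  38  58  58  60  62]
 [ 60 119  57  36  58  58  61  62]
 [ 65 119  55  37  56  52  51  51]
 [ 82  54  56  36  49  47  44  43]
 [ 80  79  56  35  44  48  46  47]]
[ 11  31  49  48 787] ((199.50872802734375, 204.5655059814453), (40.5081787109375, 52.79940414428711), 82.40535736083984)
[[175.4, 182.7], [223.4, 176.3], [174.7, 222.6], [225.0, 215.8]]
[(9, [461.0, 169.0]), (11, [459.0, 180.0]), (9, [465.0, 192.0]), (7, [465.0, 211.0])]
```

Request:
{"api": "step_arm", "payload": {"plan": [[[0,-60,0,0,1],[0,-90,0,0,1],[0,-90,0,0,1],[0,-90,0,0,1],[0,-90,0,0,1],[0,-90,0,0,1]]]}}

```text
t: 25.92
eef_pos: [427.6, 50.2, 189.8]
tcp_rot: [3.141, 0.0, -3.025]
ft_force: [-0.0, 0.4, 0.1]
opening: 1.0
grip_force: 0.0
```

```bash
python3 - <<'E'
from h import *
im,c=snap("top","top12.png");g=cv2.cvtColor(im,cv2.COLOR_BGR2GRAY)
d=np.radians(6.7);u=np.array([np.cos(d),np.sin(d)]);v=np.array([-u[1],u[0]]);o=np.array([429.8,290.9])+114*u
for y in(-35,0,35):
    P=[[*(o+x*u+y*v),3+max(0,0)] for x in range(-75,75,3)]
    q=pix(c,P).round().astype(int); print(y,[int(g[b,a]) for a,b in q])
print(env.state()['qvel'].round(3))
E
```

```text
-35 [53, 53, 66, 92, 117, 118, 120, 120, 119, 118, 125, 130, 130, 130, 130, 130, 134, 132, 131, 131, 131, 133, 133, 130, 131, 131, 131, 133, 134, 135, 131, 131, 131, 133, 133, 132, 132, 134, 125, 104, 93, 93, 92, 94, 93, 93, 92, 92, 93, 94]
0 [60, 61, 60, 85, 115, 124, 123, 120, 119, 119, 126, 132, 131, 132, 131, 131, 134, 133, 131, 130, 130, 133, 134, 132, 130, 130, 131, 133, 134, 132, 131, 130, 130, 132, 132, 131, 131, 133, 122, 103, 93, 92, 92, 92, 93, 93, 92, 92, 92, 92]
35 [62, 61, 69, 81, 115, 125, 124, 123, 121, 121, 119, 122, 121, 121, 120, 121, 122, 122, 121, 119, 120, 135, 135, 134, 133, 132, 132, 133, 133, 133, 132, 131, 130, 131, 133, 132, 133, 132, 128, 109, 92, 92, 93, 92, 92, 92, 92, 92, 92, 91]
[ 0.004  0.     0.003 -0.001 -0.002 -0.004]
```

```bash
python3 -c "
from cell import env
print(env.job_done())"
```

```text
the job is handed in; nothing more can be done
None
```

The job is handed in at about 26 s of the 58 s allowed. The last top-camera picture shows all four tubes in the discard bin and the scoop released in the tray near its centre; I didn't measure how flat it lies, and the hand-in returned no verdict.

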